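# Urine pots to the patients' trays

## Robot

A 7-joint arm with a two-finger parallel gripper is mounted at the origin on the work surface. World frame = base frame: x ahead of the robot, y to its left, z up, the work surface at z = 0. Lengths are in m, angles in rad, forces in N, time in s.
With the tool pointing down it reaches from about 0.4 to 0.85 m from the base axis. Payload 10.4 kg.
Tool frame: the origin (TCP) lies at the very end of the fingers, on their centre line; the grasp point (between the pads) lies 19 mm behind it; x points along the fingers, y is the direction in which the jaws open and shut, and the axes are right-handed (so a half turn about x gives the same grasp; the last joint's range is limited). The gripper opens to 85 mm and grips with 20 to 120 N. Pads are 22 mm wide; open, the fingers measure 114 mm over their backs; the gripper's body (76 mm by 85 mm) begins 54 mm behind the grasp point. The pads swing forward as they close: fully open they stand 13 mm farther back than shut.
Start: joints at [-1.168, 0.332, -0.065, 1.46, 0.022, 1.35, -0.088], TCP at [0.258, 0.569, 0.231] pointing down, gripper open.
Joint ranges: [-2.6, 2.6], [-0.5, 2.12], [-1.47, 1.34], [0.16, 2.42], [-1.27, 4.41], [0.06, 2.06], [-2.6, 2.6]. Speed limits (rad/s): [2.22, 2.22, 2.79, 2.79, 3.14, 3.14, 3.14].

## Interface

Orientations are given as a unit quaternion [x, y, z, w].
In Python, from workcell import monitor, camera, ticket, regions_of gives the robot as it stands.
- The arm moves only by the tool step_arm, never from a script. Its argument "increments" is a list of rows, each a list of 5 numbers: the finger opening in m, from 0 to 0.0854, then the shift along the world's x, y, z in m, then the turn about the world's z in rad. A call has 1 to 12 rows; each row shifts and turns the commanded pose from where the row before left it; what a row does not reach is not made up. A row lasts 1/12 s, in which the tool goes at most 41.7 mm and 7.16 degrees, less where a joint would pass 70% of its speed; a pose out of reach is approached as far as the arm can. A call with a gripper value outside its range is refused whole. The fingers move at their own pace and stop on an object; "force" is the grip in N (left out, the last holds). Time passes only in rows, so rows that do not move let the fingers close. It gives the time, the measured TCP pose, the force and the opening at its end, in the units of the state.
- monitor.get_obs(): the state, without advancing time (a new reading comes with each control period).
- camera(name): name is "scene" or "top" or "wrist"; returns a dict with "color" (420x560x3 uint8, red, green, blue), "range_z" (420x560 float32, m along the optical axis (not along the pixel's ray), 0 where there is no reading), "fx", "fy", "cx", "cy" (pixels), "k1" (the pictures are not rectified: a ray, as slopes to the right and down, at radius r is drawn at 1 + k1 r^2 times it, then the intrinsics apply), "cam_to_world" (4x4, takes a point from camera to world coordinates). Camera axes: x right, y up, looking along -z (the intrinsics and any distortion apply to the point x, -y, -z); pixel columns grow to the right and rows downward; lengths in m; the calibration is good to about 2 mm. A picture is of the moment at which its call begins.
- ticket.hand_in(): hands the job in, once; it reports no verdict.
Trained networks look in a picture, given as the dict that the camera call returned (one of the last four; its "shot" number tells which), for a name from the list of things; names that differ only in an ending like _2 or _b are one class to them, and where a whole thing is asked for, a point or a joint stands for the part that bears it (a point fixed in the world has none). Each returns a list of dicts, best first, with "p" (0 to 1); they miss things now and then, are a little off and sometimes report something else, mostly with a low value. They report only what shows in the picture. A call takes as long as a camera call. They do not tell look-alikes from the thing itself.
- regions_of(picture, query): "region" (420x560 bool, what is visible of it) and "centre" ([row, column] in pixels, amid what is visible of it).
The state is a dict: "clock": time; "joint_pos": joint angles; "joint_velocities": joint speeds; "tau": joint torques, N m; "position": TCP position; "ee_rot": TCP orientation; "ft_force": force on the tool from outside, world axes, zero at the start; "torque": the same for the moment, N m; "grip_width": opening from 0.0 (shut) to 1.0 (fully open).
Only numpy, scipy, OpenCV 4.12 (cv2) and the standard library are available. Lean on these libraries where they do the work, as an engineer would, in place of code of your own. Each camera call takes 0.05 s, during which the arm holds its last target. There are 200 camera calls.

## Task

Of the specimen pots that have been dropped off on the lab counter, take only the urine pots, the four with yellow lids, and stand each in the large compartment of the patient tray whose colour matches the dot on its lid. Keep the pots upright, set them down rather than drop them, and leave the two white-lidded faecal pots where they stand.

Things in the scene. Friction and masses are not known exactly. Their poses are not given: they have to be found in the camera images.
- urine_red: Urine specimen pot, loose, about 70 g (50 to 100 g), standing on the counter: round frosted-white pot 42 mm in diameter and 50 mm high, with a YELLOW screw lid 48 mm in diameter and 16 mm high on it (66 mm high in all), a flat RED dot of 31 mm on top of the lid and a red stripe round the label. Rigid; may be pinched by the lid. Origin: centre of its underside; z up; yaw has no meaning.
- urine_blue: Urine specimen pot, loose, about 70 g (50 to 100 g), standing on the counter: round frosted-white pot 42 mm in diameter and 50 mm high, with a YELLOW screw lid 48 mm in diameter and 16 mm high on it (66 mm high in all), a flat BLUE dot of 31 mm on top of the lid and a blue stripe round the label. Rigid; may be pinched by the lid. Origin: centre of its underside; z up; yaw has no meaning.
- urine_green: Urine specimen pot, loose, about 70 g (50 to 100 g), standing on the counter: round frosted-white pot 42 mm in diameter and 50 mm high, with a YELLOW screw lid 48 mm in diameter and 16 mm high on it (66 mm high in all), a flat GREEN dot of 31 mm on top of the lid and a green stripe round the label. Rigid; may be pinched by the lid. Origin: centre of its underside; z up; yaw has no meaning.
- urine_black: Urine specimen pot, loose, about 70 g (50 to 100 g), standing on the counter: round frosted-white pot 42 mm in diameter and 50 mm high, with a YELLOW screw lid 48 mm in diameter and 16 mm high on it (66 mm high in all), a flat BLACK dot of 31 mm on top of the lid and a black stripe round the label. Rigid; may be pinched by the lid. Origin: centre of its underside; z up; yaw has no meaning.
- faecal_red: Faecal specimen pot, loose: the same size and shape as the urine pots, but with a WHITE screw lid carrying a RED dot. Not wanted: it stays where it stands. Origin: centre of its underside; z up.
- faecal_green: Faecal specimen pot, loose: the same size and shape as the urine pots, but with a WHITE screw lid carrying a GREEN dot. Not wanted: it stays where it stands. Origin: centre of its underside; z up.
- tray_red: Red patient tray, fixed, yaw up to 0.5 rad: 88 mm (x) by 116 mm (y), walls and divider 18 mm high, 4 mm thick, floor 4 mm thick. Large pot compartment 80 mm (x) by 72 mm (y) inside, empty; on its +y side a 34 mm wide one holding a blood tube (top at 20 mm). Origin: under the centre of the large compartment, at counter level (its floor is 4 mm above); z up.
- tray_blue: Blue patient tray, fixed, yaw up to 0.5 rad: 88 mm (x) by 116 mm (y), walls and divider 18 mm high, 4 mm thick, floor 4 mm thick. Large pot compartment 80 mm (x) by 72 mm (y) inside, empty; on its +y side a 34 mm wide one holding a blood tube (top at 20 mm). Origin: under the centre of the large compartment, at counter level (its floor is 4 mm above); z up.
- tray_green: Green patient tray, fixed, yaw up to 0.5 rad: 88 mm (x) by 116 mm (y), walls and divider 18 mm high, 4 mm thick, floor 4 mm thick. Large pot compartment 80 mm (x) by 72 mm (y) inside, empty; on its +y side a 34 mm wide one holding a blood tube (top at 20 mm). Origin: under the centre of the large compartment, at counter level (its floor is 4 mm above); z up.
- tray_black: Black patient tray, fixed, yaw up to 0.5 rad: 88 mm (x) by 116 mm (y), walls and divider 18 mm high, 4 mm thick, floor 4 mm thick. Large pot compartment 80 mm (x) by 72 mm (y) inside, empty; on its +y side a 34 mm wide one holding a blood tube (top at 20 mm). Origin: under the centre of the large compartment, at counter level (its floor is 4 mm above); z up.
Not all that is in view belongs to the job. Of the things that look like the tray_blue, take the one that is nearest to the robot's base at the start.

How it is judged:
At the end, for the whole second after the job is handed in: Each yellow-lidded pot stands upright (0.1 rad), released and at rest, on the floor of the large compartment of the tray of its dot's colour (within 26 mm of its centre: anywhere in it; underside under 8 mm above the tray's); the white-lidded pots upright, within 20 mm of their start (horizontal distance between urine_red and tray_red below 0.026 m and z of urine_red in the frame of tray_red below 0.008 m and angle between each of urine_red, urine_blue, urine_green, urine_black, faecal_red, faecal_green's own z axis and vertical below 0.1 rad and linear speed of each of urine_red, urine_blue, urine_green, urine_black below 0.02 m/s and contact force between each of urine_red, urine_blue, urine_green, urine_black and the fingers below 0.1 N and horizontal distance between urine_blue and tray_blue below 0.026 m and z of urine_blue in the frame of tray_blue below 0.008 m and horizontal distance between urine_green and tray_green below 0.026 m and z of urine_green in the frame of tray_green below 0.008 m and horizontal distance between urine_black and tray_black below 0.026 m and z of urine_black in the frame of tray_black below 0.008 m and distance of each of faecal_red, faecal_green from where it was at the start of the episode below 0.02 m); the robot touches nothing.
It fails at once if a white-lidded pot is shifted by more than 20 mm (distance of any of faecal_red, faecal_green from where it was at the start of the episode above 0.02 m).
It fails at once if a pot is tipped by more than 0.5 rad (29 degrees) (angle between any of urine_red, faecal_red, urine_blue, urine_green, faecal_green, urine_black's own z axis and vertical above 0.5 rad).
It fails at once if a pot is let go or thrown with its underside more than 40 mm above the counter (nothing touches it up there) ((height (world z) of urine_red above 0.04 m and contact force between urine_red and anything else below 0.01 N) or (height (world z) of faecal_red above 0.04 m and contact force between faecal_red and anything else below 0.01 N) or (height (world z) of urine_blue above 0.04 m and contact force between urine_blue and anything else below 0.01 N) or (height (world z) of urine_green above 0.04 m and contact force between urine_green and anything else below 0.01 N) or (height (world z) of faecal_green above 0.04 m and contact force between faecal_green and anything else below 0.01 N) or (height (world z) of urine_black above 0.04 m and contact force between urine_black and anything else below 0.01 N)).
It also fails if it takes over 90 s, if anything falls off the work surface, if the arm or the gripper's body presses on something with over 40 N, if the wrist force passes 120 N, or if a joint passes its speed limit or range.

## Working session

There is one attempt and no reset: what is moved stays moved. The work goes in short steps, Python scripts to look and compute and a tool call to move; the robot and the scene stay as the last step left them, time stands still between calls to the robot, and variables do not carry over. Pictures are saved under pics/ and viewed, about 12 in all and at most 16, crops included, and the job is handed in when it is done.

Besides the shell and the picture viewer there is one more tool, called as name([rows], argument=value, ...), one row to a line, values as JSON. step_arm: Moves the arm, as the interface text tells. Its arguments: {"type":"object","properties":{"increments":{"type":"array"},"force":{"type":"number"}},"required":["increments"]}

```bash
mkdir -p pics; ls; cat > h.py <<'E'
import numpy as np, cv2
from workcell import monitor, camera, ticket, regions_of
def world(p, uv, z=None):
    """pixels (u,v) -> world; by range_z, or by intersection with plane z"""
    out=[]
    for u,v in np.atleast_2d(uv):
        d=np.array([(u-p['cx'])/p['fx'],(v-p['cy'])/p['fy']]); s=d.copy()
        for _ in range(20): s=d/(1+p['k1']*(s@s))
        ray=np.array([s[0],-s[1],-1.]); T=np.array(p['cam_to_world'])
        if z is None:
            k=p['range_z'][int(round(v)),int(round(u))]
        else: k=(z-T[2,3])/(T[:3,:3]@ray)[2]
        out.append(T[:3,:3]@(ray*k)+T[:3,3])
    return np.array(out)
def save(p,name): cv2.imwrite('pics/'+name,cv2.cvtColor(p['color'],cv2.COLOR_RGB2BGR))
E
python3 - <<'E'
from h import *
o=monitor.get_obs(); print(o['clock'],o['position'],o['ee_rot'],o['grip_width'])
names=['urine_red','urine_blue','urine_green','urine_black','faecal_red','faecal_green','tray_red','tray_blue','tray_green','tray_black']
for c in ['top','scene']:
    p=camera(c); save(p,c+'0.png'); print(c,np.round(p['cam_to_world'],3).tolist(),p['fx'],p['k1'])
    for n in names:
        for r in regions_of(p,n):
            if r['p']<.2: continue
            rc=r['centre']; m=r['region']
            print(n,round(r['p'],2),np.round(rc),m.sum(),world(p,[rc[1],rc[0]]).round(3)[0])
E
```

```text
pics
0.0 [0.2580052  0.56882292 0.23049886] [ 0.14889375  0.69122627 -0.14991857  0.69105811] 0.9991852418695901
top [[-0.004, 0.986, -0.168, 0.318], [-1.0, -0.005, -0.006, -0.046], [-0.006, 0.168, 0.986, 1.262], [0.0, 0.0, 0.0, 1.0]] 479.6189053979794 -0.10044241538807108
urine_red 0.57 [274. 381.] 333 [ 0.356 -0.285  0.064]
urine_blue 0.65 [241. 293.] 285 [ 0.44  -0.067  0.07 ]
urine_green 0.53 [216. 245.] 297 [0.503 0.055 0.068]
urine_black 0.55 [237. 356.] 275 [ 0.449 -0.224  0.063]
faecal_red 0.89 [249. 208.] 324 [0.42  0.148 0.064]
faecal_green 0.68 [273. 152.] 366 [0.361 0.286 0.069]
tray_red 0.73 [274. 383.] 349 [ 0.357 -0.289  0.066]
tray_red 0.62 [203. 106.] 1427 [0.551 0.436 0.006]
tray_blue 0.66 [214. 395.] 1569 [ 0.516 -0.341  0.001]
tray_blue 0.58 [175. 452.] 1422 [ 0.626 -0.504  0.001]
tray_blue 0.55 [169. 314.] 1442 [ 0.642 -0.126  0.003]
tray_green 0.67 [169. 314.] 1430 [ 0.642 -0.126  0.003]
tray_black 0.63 [171. 219.] 1528 [0.638 0.13  0.003]
tray_black 0.46 [240. 354.] 344 [ 0.441 -0.219  0.065]
scene [[0.561, -0.516, 0.647, 1.146], [0.828, 0.333, -0.452, -0.485], [0.018, 0.789, 0.614, 0.633], [0.0, 0.0, 0.0, 1.0]] 384.82557480898066 -0.07966246951318719
urine_red 0.63 [207. 164.] 501 [ 0.378 -0.292  0.056]
urine_blue 0.56 [195. 255.] 467 [ 0.458 -0.079  0.055]
urine_green 0.94 [192. 303.] 490 [0.512 0.034 0.054]
urine_black 0.88 [217. 203.] 551 [ 0.47  -0.23   0.058]
faecal_red 0.77 [166. 316.] 388 [0.435 0.139 0.06 ]
faecal_green 0.63 [151. 340.] 291 [0.384 0.28  0.041]
tray_red 0.65 [172. 412.] 709 [0.554 0.432 0.004]
tray_blue 0.95 [261. 169.] 1808 [ 0.508 -0.338  0.003]
tray_blue 0.72 [327. 110.] 2802 [ 0.616 -0.502  0.005]
tray_green 0.71 [261. 279.] 1749 [ 0.644 -0.128  0.003]
tray_black 0.68 [220. 359.] 1251 [0.635 0.127 0.005]
```

```bash
python3 - <<'E'
import cv2
a=cv2.imread('pics/top0.png')[130:310,70:500]; cv2.imwrite('pics/top0c.png',cv2.resize(a,None,fx=1.85,fy=1.85,interpolation=cv2.INTER_CUBIC))
E
```

```text
(no output)
```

View pics/top0c.png

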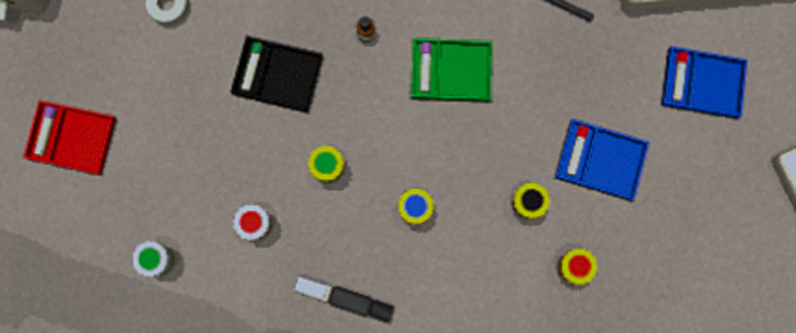

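View pics/scene0.png

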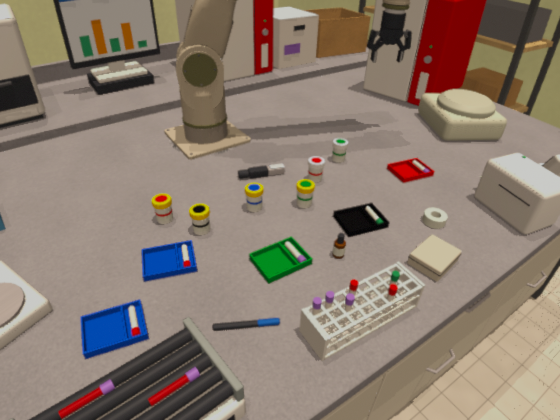

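The top crop shows four yellow lids: green (325,163), blue (416,206), black (532,201) and red (578,266). The two white lids are at (251,222) and (150,259).

There are two blue trays, crop (602,160) and (704,82). The first is 0.61 m from the base and the second 0.80 m, so the first is the one meant; this enlarged crop confirms it. In every tray the tube strip lies at the left of the picture (world +y).

Next I'll measure the lids and compartments from both views.

```bash
cat > m.py <<'E'
from h import *
from scipy.spatial.transform import Rotation as R
def ray(p,u,v):
    a=world(p,[u,v],.0)[0]; b=np.array(p['cam_to_world'])[:3,3]; return b,(a-b)/np.linalg.norm(a-b)
def tri(r1,r2):
    A=np.zeros((3,3));y=np.zeros(3)
    for c,d in (r1,r2):
        M=np.eye(3)-np.outer(d,d);A+=M;y+=M@c
    return np.linalg.solve(A,y)
def best(p,n,near):
    for r in regions_of(p,n):
        w=world(p,[r['centre'][1],r['centre'][0]],.03)[0]
        if np.linalg.norm(w[:2]-near)<.06: return r
pots={'urine_red':(.356,-.285),'urine_blue':(.44,-.067),'urine_green':(.503,.055),'urine_black':(.449,-.224),'faecal_red':(.42,.148),'faecal_green':(.361,.286)}
trays={'tray_red':(.551,.436),'tray_blue':(.516,-.341),'tray_green':(.642,-.126),'tray_black':(.638,.13)}
def lidtop(p,near):
    # lid top: blob of the range points at lid height around the near point
    v,u=np.mgrid[:420,:560]; c=world(p,[280,210],.066)
    z=p['range_z']; d=np.stack([(u-p['cx'])/p['fx'],(v-p['cy'])/p['fy']],-1); s=d.copy()
    for _ in range(10): s=d/(1+p['k1']*(s**2).sum(-1,keepdims=True))
    T=np.array(p['cam_to_world']); X=np.concatenate([s,np.ones_like(s[...,:1])],-1)*[1,-1,-1]*z[...,None]@T[:3,:3].T+T[:3,3]
    m=(np.hypot(X[...,0]-near[0],X[...,1]-near[1])<.045)&(X[...,2]>.059)&(X[...,2]<.075)
    return (u[m].min()+u[m].max())/2,(v[m].min()+v[m].max())/2,X[m]
if __name__=='__main__':
    P={c:camera(c) for c in('top','scene')}
    for n,near in pots.items():
        a=lidtop(P['top'],near);b=lidtop(P['scene'],near)
        print(n,'tri',tri(ray(P['top'],*a[:2]),ray(P['scene'],*b[:2])).round(4),'top@.066',world(P['top'],a[:2],.066)[0].round(4),'scene@.066',world(P['scene'],b[:2],.066)[0].round(4),'zmed',np.median(a[2][:,2]).round(4),len(a[2]))
    for n,near in trays.items():
        for c,p in P.items():
            r=best(p,n,np.array(near))
            if r is None: print(n,c,'none');continue
            cnt=max(cv2.findContours(r['region'].astype(np.uint8),0,2)[0],key=cv2.contourArea)[:,0]
            w=world(p,cnt,.018)[:,:2].astype(np.float32)
            (cx,cy),(s1,s2),ang=cv2.minAreaRect(w)
            ang=np.deg2rad(ang); 
            ys=ang+(np.pi/2 if s2>s1 else 0)
            yd=np.array([np.cos(ys),np.sin(ys)]); yd*=np.sign(yd[1])
            print(n,c,'sides',round(s1,3),round(s2,3),'yaw',round(np.arctan2(-yd[0],yd[1]),3),'ctr',np.round([cx,cy],3),'compartment',(np.array([cx,cy])-.019*yd).round(4))
    o=monitor.get_obs(); print(R.from_quat(o['ee_rot']).as_matrix().round(3).tolist())
E
python3 m.py
```

```text
urine_red tri [ 0.3577 -0.2887  0.0638] top@.066 [ 0.3577 -0.2883  0.066 ] scene@.066 [ 0.3608 -0.2895  0.066 ] zmed 0.066 307
urine_blue tri [ 0.4401 -0.0708  0.063 ] top@.066 [ 0.4401 -0.0702  0.066 ] scene@.066 [ 0.4436 -0.0735  0.066 ] zmed 0.0666 288
urine_green tri [0.5    0.0512 0.0636] top@.066 [0.5001 0.0517 0.066 ] scene@.066 [0.5025 0.0481 0.066 ] zmed 0.0664 289
urine_black tri [ 0.4467 -0.2271  0.0631] top@.066 [ 0.4467 -0.2258  0.066 ] scene@.066 [ 0.4498 -0.2292  0.066 ] zmed 0.0664 292
faecal_red tri [0.419  0.1521 0.062 ] top@.066 [0.4196 0.1527 0.066 ] scene@.066 [0.4236 0.1461 0.066 ] zmed 0.0666 298
faecal_green tri [0.3687 0.2893 0.0605] top@.066 [0.3695 0.2892 0.066 ] scene@.066 [0.3758 0.2799 0.066 ] zmed 0.0664 294
tray_red top sides 0.124 0.092 yaw -0.212 ctr [0.546 0.429] compartment [0.5417 0.4103]
tray_red scene sides 0.136 0.115 yaw -0.161 ctr [0.553 0.418] compartment [0.5495 0.3995]
tray_blue top sides 0.119 0.093 yaw -0.277 ctr [ 0.51  -0.338] compartment [ 0.5049 -0.356 ]
tray_blue scene sides 0.118 0.11 yaw -0.294 ctr [ 0.518 -0.341] compartment [ 0.5124 -0.3591]
tray_green top sides 0.117 0.094 yaw -0.033 ctr [ 0.642 -0.125] compartment [ 0.6413 -0.1445]
tray_green scene sides 0.126 0.103 yaw -0.023 ctr [ 0.649 -0.128] compartment [ 0.6481 -0.147 ]
tray_black top sides 0.121 0.092 yaw -0.241 ctr [0.638 0.128] compartment [0.6335 0.1099]
tray_black scene sides 0.13 0.106 yaw -0.263 ctr [0.643 0.121] compartment [0.6385 0.103 ]
[[-0.0, 0.413, 0.911], [0.0, 0.911, -0.413], [-1.0, 0.0, -0.0]]
```

step_arm([
  [0.08, 0.015, -0.0325, -0.004, -0.065],
  [0.08, 0.015, -0.0325, -0.004, -0.065],
  [0.08, 0.015, -0.0325, -0.004, -0.065],
  [0.08, 0.015, -0.0325, -0.004, -0.065],
  [0.08, 0.015, -0.0325, -0.004, -0.065],
  [0.08, 0.015, -0.0325, -0.004, -0.065],
  [0.08, 0.015, -0.0325, -0.004, -0.065],
  [0.08, 0.015, -0.0325, -0.004, -0.065],
  [0.08, 0.015, -0.0325, -0.004, -0.065],
  [0.08, 0.015, -0.0325, -0.004, -0.065],
  [0.08, 0.015, -0.0325, -0.004, -0.065],
  [0.08, 0.015, -0.0325, -0.004, -0.065],
], force=30)

```text
clock: 2.6
position: [0.4386, 0.1776, 0.1835]
ee_rot: [0.402, 0.582, -0.402, 0.582]
ft_force: [0.8, 0.2, 0.1]
grip_width: 0.937
```

step_arm([
  [0.08, 0.0153, -0.0315, -0.005, -0.065],
  [0.08, 0.0153, -0.0315, -0.005, -0.065],
  [0.08, 0.0153, -0.0315, -0.005, -0.065],
  [0.08, 0.0153, -0.0315, -0.005, -0.065],
  [0.08, 0, 0, 0, 0],
  [0.08, 0, 0, 0, 0],
])

```text
clock: 3.1
position: [0.4997, 0.0511, 0.1632]
ee_rot: [0.474, 0.524, -0.474, 0.525]
ft_force: [-0.8, -0.4, 0.6]
grip_width: 0.939
```

```bash
python3 - <<'E'
from m import *
p=camera('wrist'); save(p,'w1.png'); o=monitor.get_obs(); print(o['position'],o['joint_pos'])
for n in ['urine_green']:
    a=lidtop(p,pots[n]); print(world(p,a[:2],.066), np.median(a[2],0))
    for r in regions_of(p,n): print(r['p'],r['centre'],world(p,r['centre'][::-1],.066))
E
```

```text
[0.49939647 0.05287578 0.16329511] [-0.59807152  0.10885131  0.43023029  1.88998703 -0.04969316  1.15314396
 -0.0458772 ]
[[0.49840589 0.05401305 0.066     ]] [0.49855435 0.05399425 0.06625386]
0.88 [199.0, 284.2] [[0.49967351 0.05625126 0.066     ]]
```

View pics/w1.png

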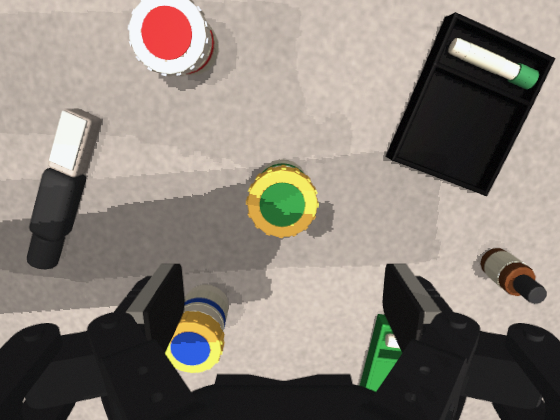

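The wrist picture shows the green urine pot centred at (283,204) with the open jaws clear of everything. I'll descend straight and grip the lid.

step_arm([
  [0.08, 0, 0, -0.025, 0],
  [0.08, 0, 0, -0.025, 0],
  [0.08, 0, 0, -0.025, 0],
  [0.08, 0, 0, -0.025, 0],
  [0.08, 0, 0, -0.015, 0],
  [0.08, 0, 0, -0.011, 0],
  [0.08, 0, 0, 0, 0],
  [0.04, 0, 0, 0, 0],
  [0.04, 0, 0, 0, 0],
  [0.04, 0, 0, 0, 0],
  [0.04, 0, 0, 0, 0],
  [0.04, 0, 0, 0, 0],
], force=30)

```text
clock: 4.2
position: [0.5002, 0.0536, 0.0387]
ee_rot: [0.474, 0.525, -0.472, 0.526]
ft_force: [-1.4, -0.4, 4.7]
grip_width: 0.553
```

step_arm([
  [0.04, 0, 0, 0.01, 0],
  [0.04, 0, 0, 0.02, 0],
  [0.04, 0, 0, 0.02, 0],
  [0.04, 0.013, -0.019, 0.01, 0],
  [0.04, 0.02, -0.028, 0, 0],
  [0.04, 0.02, -0.028, 0, 0],
  [0.04, 0.02, -0.028, 0, 0],
  [0.04, 0.02, -0.028, 0, 0],
  [0.04, 0.02, -0.028, 0, 0],
  [0.04, 0.02, -0.028, 0, 0],
  [0.04, 0.01, -0.011, 0, 0],
  [0.04, 0, 0, 0, 0],
], force=40)

```text
clock: 5.2
position: [0.6435, -0.1492, 0.0985]
ee_rot: [0.474, 0.524, -0.475, 0.526]
ft_force: [0.3, -0.1, -1.0]
grip_width: 0.549
```

```bash
python3 - <<'E'
from m import *
p=camera('wrist'); save(p,'w2.png'); o=monitor.get_obs(); print(o['position'],o['grip_width'],o['ft_force'])
E
```

```text
[ 0.6427872  -0.14685231  0.09818385] 0.5455926782284796 [ 0.71828016  0.52698765 -0.55465035]
```

View pics/w2.png

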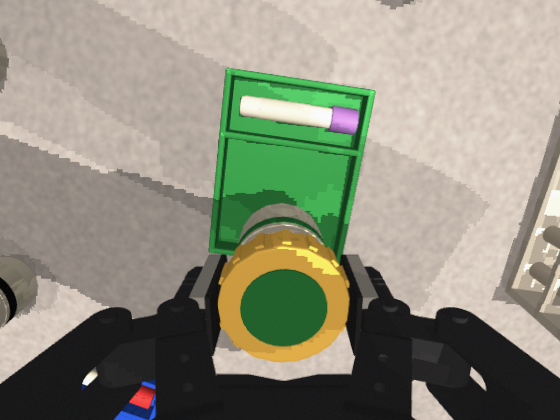

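```bash
python3 - <<'E'
from m import *
p=camera('wrist'); print(world(p,[[227,70],[374,92],[222,136],[357,152],[209,252],[343,257]],.018).round(4))
E
```

```text
[[ 0.6018 -0.0642  0.018 ]
 [ 0.6877 -0.0676  0.018 ]
 [ 0.6012 -0.102   0.018 ]
 [ 0.6831 -0.1033  0.018 ]
 [ 0.5969 -0.178   0.018 ]
 [ 0.6848 -0.1726  0.018 ]]
```

step_arm([
  [0.04, -0.001, 0.003, -0.015, 0],
  [0.04, 0, 0, -0.02, 0],
  [0.04, 0, 0, -0.01, 0],
  [0.04, 0, 0, -0.005, 0],
  [0.04, 0, 0, -0.002, 0],
  [0.04, 0, 0, -0.001, 0],
  [0.04, 0, 0, -0.001, 0],
  [0.04, 0, 0, -0.001, 0],
  [0.04, 0, 0, 0, 0],
  [0.04, 0, 0, 0, 0],
])

```text
clock: 6.13
position: [0.6418, -0.1419, 0.043]
ee_rot: [0.473, 0.525, -0.473, 0.526]
ft_force: [0.3, 0.8, 0.6]
grip_width: 0.544
```

step_arm([
  [0.04, 0, 0, -0.001, 0],
  [0.04, 0, 0, 0, 0],
  [0.04, 0, 0, 0, 0],
])

```text
clock: 6.38
position: [0.6419, -0.1422, 0.0428]
ee_rot: [0.474, 0.525, -0.473, 0.526]
ft_force: [-3.8, 0.6, 9.8]
grip_width: 0.545
```

step_arm([
  [0.06, 0, 0, 0, 0],
  [0.075, 0, 0, 0, 0],
  [0.075, 0, 0, 0, 0],
  [0.075, 0, 0, 0.02, 0],
  [0.075, 0, 0, 0.03, 0],
  [0.075, 0, 0, 0.03, 0],
  [0.075, -0.03, 0.011, 0.02, 0],
  [0.075, -0.036, 0.013, 0.01, 0],
  [0.075, -0.036, 0.013, 0, 0],
  [0.075, -0.036, 0.013, 0, 0],
  [0.075, -0.036, 0.013, 0, 0],
  [0.075, -0.028, 0.009, 0, 0],
], force=40)

```text
clock: 7.38
position: [0.4368, -0.0689, 0.1508]
ee_rot: [0.473, 0.526, -0.473, 0.525]
ft_force: [0.5, -0.4, -0.5]
grip_width: 0.879
```

```bash
cat > look.py <<'E'
import sys
from m import *
n=sys.argv[1]; p=camera('wrist'); save(p,'w_%s.png'%n); o=monitor.get_obs(); print(o['position'],o['joint_pos'].round(2))
a=lidtop(p,pots[n]); print(world(p,a[:2],.066), len(a[2]))
for r in regions_of(p,n): print(r['p'],r['centre'],world(p,r['centre'][::-1],.06))
E
python3 look.py urine_blue
```

```text
[ 0.43283557 -0.06794828  0.15035619] [-0.45 -0.04  0.5   2.05  0.02  1.13  0.15]
[[ 0.43924223 -0.06838235  0.066     ]] 4202
0.56 [210.3, 288.2] [[ 0.43987955 -0.06933815  0.06      ]]
```

step_arm([
  [0.075, 0, 0, -0.03, 0],
  [0.075, 0, 0, 0, 0],
  [0.075, 0, 0, 0, 0],
  [0.075, 0, 0, 0, 0],
])

```text
clock: 7.82
position: [0.4398, -0.0702, 0.122]
ee_rot: [0.473, 0.525, -0.473, 0.526]
ft_force: [-0.1, 0.6, -0.5]
grip_width: 0.878
```

Settled over the pot within 1 mm, so I'll descend and grip.

step_arm([
  [0.075, 0, 0, -0.025, 0],
  [0.075, 0, 0, -0.025, 0],
  [0.075, 0, 0, -0.02, 0],
  [0.075, 0, 0, -0.013, 0],
  [0.075, 0, 0, 0, 0],
  [0.04, 0, 0, 0, 0],
  [0.04, 0, 0, 0, 0],
  [0.04, 0, 0, 0, 0],
  [0.04, 0, 0, 0, 0],
  [0.04, 0, 0, 0, 0],
], force=40)

```text
clock: 8.65
position: [0.4405, -0.0699, 0.0399]
ee_rot: [0.474, 0.525, -0.472, 0.526]
ft_force: [-1.3, -0.4, 6.6]
grip_width: 0.545
```

step_arm([
  [0.04, 0, 0, 0.01, 0],
  [0.04, 0, 0, 0.02, 0],
  [0.04, 0, 0, 0.025, 0],
  [0.04, 0.01, 0, 0.025, 0],
  [0.04, 0.02, -0.015, 0.01, 0],
  [0.04, 0.02, -0.027, 0, 0],
  [0.04, 0.016, -0.03, 0, 0],
  [0.04, 0, -0.035, 0, 0],
  [0.04, 0, -0.035, 0, 0],
  [0.04, 0, -0.035, 0, 0],
  [0.04, 0, -0.035, 0, 0],
  [0.04, 0, -0.035, 0, 0],
], force=40)

```text
clock: 9.65
position: [0.5054, -0.3183, 0.1298]
ee_rot: [0.473, 0.525, -0.473, 0.526]
ft_force: [0.6, 0.0, -0.5]
grip_width: 0.549
```

step_arm([
  [0.04, 0, -0.028, 0, 0],
  [0.04, 0, -0.012, 0, 0],
  [0.04, 0, 0, -0.02, 0],
  [0.04, 0, 0, -0.01, 0],
  [0.04, 0, 0, 0, 0],
  [0.04, 0, 0, 0, 0],
])

```text
clock: 10.15
position: [0.5056, -0.3553, 0.0984]
ee_rot: [0.473, 0.526, -0.473, 0.525]
ft_force: [-0.6, -0.1, -0.4]
grip_width: 0.551
```

```bash
python3 - <<'E'
from m import *
p=camera('wrist'); save(p,'w4.png'); o=monitor.get_obs(); print(o['position'],o['grip_width'],o['joint_pos'].round(2))
E
```

```text
[ 0.50590279 -0.35577158  0.09903471] 0.5495847384965058 [ 0.05  0.48  0.64  1.66 -0.31  1.1   0.88]
```

View pics/w4.png

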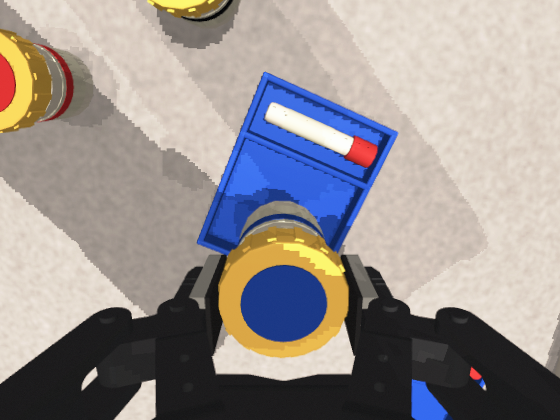

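The view shows the blue pot held upright over the near blue tray, whose rim corners are at (264,72), (397,132) and (198,243).

```bash
python3 - <<'E'
from m import *
p=camera('wrist'); c=world(p,[[264,72],[397,132],[198,243]],.018)[:,:2]; print(c.round(4))
m=(c[0]+c[1])/2; x=(c[1]-c[0]); x/=np.linalg.norm(x); print(m-.077*np.array([-x[1],x[0]]), np.linalg.norm(c[1]-c[0]),np.linalg.norm(c[2]-c[0]))
E
```

```text
[[ 0.4857 -0.272 ]
 [ 0.5684 -0.2974]
 [ 0.4525 -0.3817]]
[ 0.50445302 -0.358327  ] 0.08653711342421226 0.11461556520953238
```

step_arm([
  [0.04, -0.001, -0.002, -0.015, 0],
  [0.04, 0, 0, -0.02, 0],
  [0.04, 0, 0, -0.01, 0],
  [0.04, 0, 0, -0.005, 0],
  [0.04, 0, 0, -0.002, 0],
  [0.04, 0, 0, -0.001, 0],
  [0.04, 0, 0, -0.001, 0],
  [0.04, 0, 0, -0.001, 0],
  [0.04, 0, 0, 0, 0],
  [0.04, 0, 0, 0, 0],
])

```text
clock: 11.08
position: [0.5048, -0.3591, 0.0441]
ee_rot: [0.473, 0.525, -0.473, 0.526]
ft_force: [-0.1, 0.6, 3.2]
grip_width: 0.547
```

step_arm([
  [0.04, 0, 0, -0.0007, 0],
  [0.04, 0, 0, 0, 0],
  [0.06, 0, 0, 0, 0],
  [0.075, 0, 0, 0, 0],
  [0.075, 0, 0, 0, 0],
  [0.075, 0, 0, 0.02, 0],
  [0.075, 0, 0, 0.035, 0],
  [0.075, 0, 0, 0.035, 0],
  [0.075, -0.015, 0.033, 0.015, 0],
  [0.075, -0.015, 0.033, 0, 0],
  [0.075, -0.015, 0.033, 0, 0],
  [0.075, -0.013, 0.034, 0, 0],
])

```text
clock: 12.08
position: [0.4452, -0.2248, 0.1475]
ee_rot: [0.473, 0.525, -0.473, 0.525]
ft_force: [0.2, 0.9, -0.3]
grip_width: 0.876
```

step_arm([
  [0.075, 0, 0, -0.01, 0],
  [0.075, 0, 0, -0.01, 0],
  [0.075, 0, 0, 0, 0],
  [0.075, 0, 0, 0, 0],
])

```text
clock: 12.42
position: [0.4459, -0.2268, 0.1271]
ee_rot: [0.473, 0.525, -0.474, 0.525]
ft_force: [-0.4, -0.1, 1.5]
grip_width: 0.878
```

```bash
python3 look.py urine_black
```

```text
[ 0.44620091 -0.22707972  0.1274648 ] [-0.23  0.16  0.66  1.94 -0.11  1.08  0.58]
[[ 0.44607516 -0.22635405  0.066     ]] 5114
0.65 [220.1, 285.6] [[ 0.44705908 -0.22647879  0.06      ]]
```

step_arm([
  [0.075, 0, 0, -0.025, 0],
  [0.075, 0, 0, -0.025, 0],
  [0.075, 0, 0, -0.025, 0],
  [0.075, 0, 0, -0.013, 0],
  [0.075, 0, 0, 0, 0],
  [0.04, 0, 0, 0, 0],
  [0.04, 0, 0, 0, 0],
  [0.04, 0, 0, 0, 0],
  [0.04, 0, 0, 0, 0],
  [0.04, 0, 0, 0, 0],
], force=40)

```text
clock: 13.35
position: [0.4472, -0.2265, 0.041]
ee_rot: [0.474, 0.525, -0.473, 0.526]
ft_force: [-2.1, -1.4, 6.7]
grip_width: 0.546
```

step_arm([
  [0.04, 0, 0, 0.01, 0],
  [0.04, 0, 0, 0.02, 0],
  [0.04, 0, 0, 0.025, 0],
  [0.04, 0.005, 0.01, 0.025, 0],
  [0.04, 0.012, 0.02, 0.01, 0],
  [0.04, 0.017, 0.03, 0, 0],
  [0.04, 0.017, 0.03, 0, 0],
  [0.04, 0.017, 0.03, 0, 0],
  [0.04, 0.017, 0.03, 0, 0],
  [0.04, 0.017, 0.03, 0, 0],
  [0.04, 0.017, 0.03, 0, 0],
  [0.04, 0.017, 0.03, 0, 0],
])

```text
clock: 14.35
position: [0.5831, 0.016, 0.1309]
ee_rot: [0.473, 0.525, -0.473, 0.526]
ft_force: [-0.8, -0.8, 0.1]
grip_width: 0.548
```

step_arm([
  [0.04, 0.017, 0.03, 0, 0],
  [0.04, 0.017, 0.03, 0, 0],
  [0.04, 0.017, 0.03, 0, 0],
  [0.04, 0.012, 0.022, -0.01, 0],
  [0.04, 0.005, 0.014, -0.02, 0],
  [0.04, 0, 0, 0, 0],
  [0.04, 0, 0, 0, 0],
])

```text
clock: 14.93
position: [0.6496, 0.1411, 0.0993]
ee_rot: [0.472, 0.526, -0.473, 0.526]
ft_force: [0.1, -0.6, -0.8]
grip_width: 0.546
```

```bash
python3 - <<'E'
from m import *
p=camera('wrist'); save(p,'w5.png'); o=monitor.get_obs(); print(o['position'],o['grip_width'],o['joint_pos'].round(2))
E
```

```text
[0.65033066 0.13959783 0.10042991] 0.5468565352020615 [-0.6   0.54  0.44  1.52 -0.24  1.14 -0.01]
```

View pics/w5.png

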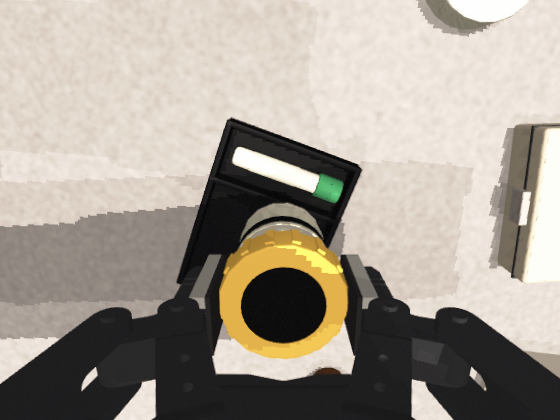

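I went one step too far. The black pot is upright over the tray, with rim corners at (231,119) and (360,165), so I'll compute the correction from those.

```bash
python3 - <<'E'
from m import *
p=camera('wrist'); c=world(p,[[231,119],[360,165],[179,282]],.018)[:,:2]; print(c.round(4))
m=(c[0]+c[1])/2; x=(c[1]-c[0]); x/=np.linalg.norm(x); print(m-.077*np.array([-x[1],x[0]]), np.linalg.norm(c[1]-c[0]),np.linalg.norm(c[2]-c[0]))
E
```

```text
[[0.613  0.1947]
 [0.6941 0.1753]
 [0.5846 0.083 ]]
[0.63560076 0.11011336] 0.0834280872764543 0.1152976696233169
```

step_arm([
  [0.04, -0.008, -0.015, 0, 0],
  [0.04, -0.0075, -0.015, 0, 0],
  [0.04, 0, 0, -0.015, 0],
  [0.04, 0, 0, -0.02, 0],
  [0.04, 0, 0, -0.01, 0],
  [0.04, 0, 0, -0.005, 0],
  [0.04, 0, 0, -0.002, 0],
  [0.04, 0, 0, -0.001, 0],
  [0.04, 0, 0, -0.001, 0],
  [0.04, 0, 0, -0.001, 0],
  [0.04, 0, 0, 0, 0],
  [0.04, 0, 0, 0, 0],
])

```text
clock: 16.03
position: [0.6353, 0.1103, 0.0452]
ee_rot: [0.473, 0.525, -0.473, 0.526]
ft_force: [1.1, 0.2, 0.9]
grip_width: 0.545
```

step_arm([
  [0.04, 0, 0, -0.001, 0],
  [0.04, 0, 0, 0, 0],
  [0.04, 0, 0, 0, 0],
])

```text
clock: 16.28
position: [0.6354, 0.1104, 0.0451]
ee_rot: [0.474, 0.525, -0.473, 0.526]
ft_force: [-3.3, -0.2, 9.9]
grip_width: 0.549
```

step_arm([
  [0.06, 0, 0, 0, 0],
  [0.075, 0, 0, 0, 0],
  [0.075, 0, 0, 0, 0],
  [0.075, 0, 0, 0.02, 0],
  [0.075, 0, 0, 0.035, 0],
  [0.075, 0, 0, 0.035, 0],
  [0.075, -0.015, -0.022, 0.015, 0],
  [0.075, -0.02, -0.029, 0, 0],
  [0.075, -0.02, -0.029, 0, 0],
  [0.075, -0.02, -0.029, 0, 0],
  [0.075, -0.02, -0.029, 0, 0],
  [0.075, -0.02, -0.029, 0, 0],
])

```text
clock: 17.28
position: [0.5186, -0.058, 0.1485]
ee_rot: [0.473, 0.526, -0.473, 0.526]
ft_force: [0.6, -0.6, 0.5]
grip_width: 0.877
```

step_arm([
  [0.075, -0.02, -0.029, 0, 0],
  [0.075, -0.02, -0.029, 0, 0],
  [0.075, -0.02, -0.029, 0, 0],
  [0.075, -0.02, -0.029, 0, 0],
  [0.075, -0.02, -0.029, 0, 0],
  [0.075, -0.02, -0.029, 0, 0],
  [0.075, -0.02, -0.029, 0, 0],
  [0.075, -0.0225, -0.029, -0.01, 0],
  [0.075, 0, 0, -0.01, 0],
  [0.075, 0, 0, 0, 0],
  [0.075, 0, 0, 0, 0],
])

```text
clock: 18.2
position: [0.3573, -0.2883, 0.1284]
ee_rot: [0.473, 0.526, -0.473, 0.525]
ft_force: [0.1, 0.6, -0.3]
grip_width: 0.882
```

```bash
python3 look.py urine_red
```

```text
[ 0.35791667 -0.28808074  0.12879115] [-0.19  0.04  0.8   2.04 -0.03  1.07  0.73]
[[ 0.35650297 -0.28774812  0.066     ]] 5060
0.95 [220.0, 282.7] [[ 0.35668942 -0.28849693  0.06      ]]
```

step_arm([
  [0.075, -0.0005, 0, -0.025, 0],
  [0.075, 0, 0, -0.025, 0],
  [0.075, 0, 0, -0.025, 0],
  [0.075, 0, 0, -0.014, 0],
  [0.075, 0, 0, 0, 0],
  [0.04, 0, 0, 0, 0],
  [0.04, 0, 0, 0, 0],
  [0.04, 0, 0, 0, 0],
  [0.04, 0, 0, 0, 0],
  [0.04, 0, 0, 0, 0],
], force=40)

```text
clock: 19.13
position: [0.3579, -0.2892, 0.041]
ee_rot: [0.474, 0.525, -0.472, 0.526]
ft_force: [-2.0, 0.5, 8.2]
grip_width: 0.545
```

step_arm([
  [0.04, 0, 0, 0.01, 0],
  [0.04, 0, 0, 0.02, 0],
  [0.04, 0, 0, 0.025, 0],
  [0.04, 0.008, 0.013, 0.025, 0],
  [0.04, 0.014, 0.023, 0.01, 0],
  [0.04, 0.018, 0.03, 0, 0],
  [0.04, 0.018, 0.03, 0, 0],
  [0.04, 0.018, 0.03, 0, 0],
  [0.04, 0.018, 0.03, 0, 0],
  [0.04, 0.018, 0.03, 0, 0],
  [0.04, 0.018, 0.03, 0, 0],
  [0.04, 0.012, 0.023, 0, 0],
])

```text
clock: 20.13
position: [0.5004, -0.0469, 0.131]
ee_rot: [0.473, 0.526, -0.472, 0.526]
ft_force: [0.6, -0.3, -0.8]
grip_width: 0.546
```

step_arm([
  [0.04, 0.003, 0.03, 0, 0],
  [0.04, 0.003, 0.035, 0, 0],
  [0.04, 0.003, 0.035, 0, 0],
  [0.04, 0.003, 0.035, 0, 0],
  [0.04, 0.003, 0.035, 0, 0],
  [0.04, 0.003, 0.035, 0, 0],
  [0.04, 0.003, 0.035, 0, 0],
  [0.04, 0.003, 0.035, 0, 0],
  [0.04, 0.003, 0.035, 0, 0],
  [0.04, 0.003, 0.035, 0, 0],
  [0.04, 0.003, 0.025, 0, 0],
  [0.04, 0, 0, 0, 0],
])

```text
clock: 21.13
position: [0.5304, 0.3273, 0.1307]
ee_rot: [0.472, 0.528, -0.47, 0.527]
ft_force: [-0.1, 1.1, -0.4]
grip_width: 0.547
```

step_arm([
  [0.04, 0.004, 0.025, 0, 0],
  [0.04, 0.004, 0.03, 0, 0],
  [0.04, 0.004, 0.02, -0.01, 0],
  [0.04, 0.001, 0.007, -0.02, 0],
  [0.04, 0, 0, 0, 0],
  [0.04, 0, 0, 0, 0],
])

```text
clock: 21.63
position: [0.5443, 0.4016, 0.0997]
ee_rot: [0.472, 0.525, -0.474, 0.526]
ft_force: [0.4, -0.8, -1.8]
grip_width: 0.548
```

```bash
python3 - <<'E'
from m import *
p=camera('wrist'); save(p,'w6.png'); o=monitor.get_obs(); print(o['position'],o['grip_width'],o['joint_pos'].round(2))
E
```

```text
[0.54522514 0.40124459 0.10080488] 0.5469988572110648 [-0.93  0.55  0.32  1.47 -0.18  1.15 -0.48]
```

View pics/w6.png

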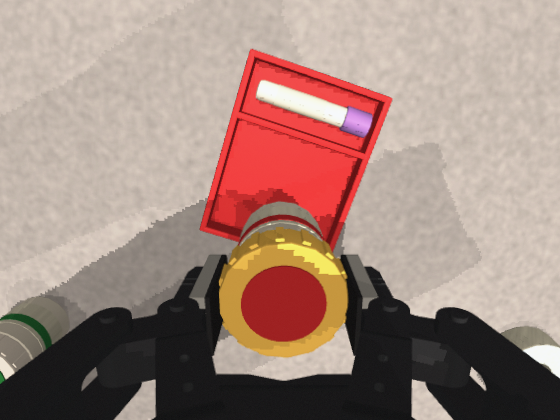

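The red pot is upright over the red tray, whose rim corners are at (252,50), (391,99) and (202,230).

```bash
python3 - <<'E'
from m import *
p=camera('wrist'); c=world(p,[[252,50],[391,99],[202,230]],.018)[:,:2]; print(c.round(4))
m=(c[0]+c[1])/2; x=(c[1]-c[0]); x/=np.linalg.norm(x); print(m-.077*np.array([-x[1],x[0]]), np.linalg.norm(c[1]-c[0]),np.linalg.norm(c[2]-c[0]))
E
```

```text
[[0.5172 0.4964]
 [0.6014 0.4779]
 [0.4937 0.3839]]
[0.54283461 0.41192741] 0.08613971052166694 0.11484495975839071
```

step_arm([
  [0.04, -0.002, 0.01, -0.015, 0],
  [0.04, 0, 0, -0.02, 0],
  [0.04, 0, 0, -0.01, 0],
  [0.04, 0, 0, -0.005, 0],
  [0.04, 0, 0, -0.002, 0],
  [0.04, 0, 0, -0.001, 0],
  [0.04, 0, 0, -0.001, 0],
  [0.04, 0, 0, -0.001, 0],
  [0.04, 0, 0, -0.0005, 0],
  [0.04, 0, 0, 0, 0],
  [0.04, 0, 0, 0, 0],
])

```text
clock: 22.65
position: [0.5434, 0.4126, 0.0452]
ee_rot: [0.474, 0.525, -0.472, 0.526]
ft_force: [-1.4, -1.0, 5.8]
grip_width: 0.549
```

Contact is felt. I'll release, rise and clear the view.

step_arm([
  [0.06, 0, 0, 0, 0],
  [0.075, 0, 0, 0, 0],
  [0.075, 0, 0, 0, 0],
  [0.075, 0, 0, 0.02, 0],
  [0.075, 0, 0, 0.03, 0],
  [0.075, 0, 0, 0.03, 0],
  [0.075, 0, 0, 0.03, 0],
  [0.075, -0.03, 0, 0.02, 0],
  [0.075, -0.03, 0, 0, 0],
  [0.075, -0.03, 0, 0, 0],
  [0.075, 0, 0, 0, 0],
  [0.075, 0, 0, 0, 0],
])

```text
clock: 23.65
position: [0.4512, 0.413, 0.1744]
ee_rot: [0.472, 0.526, -0.472, 0.526]
ft_force: [1.2, -0.6, -0.6]
grip_width: 0.881
```

```bash
python3 - <<'E'
from m import *
o=monitor.get_obs(); print(o['clock'],o['position'],o['joint_velocities'].round(3))
comp={'urine_red':(.543,.411),'urine_blue':(.505,-.357),'urine_green':(.642,-.1435),'urine_black':(.635,.110),'faecal_red':(.4196,.1527),'faecal_green':(.3695,.2892)}
for c in('top','scene'):
    p=camera(c); save(p,c+'9.png')
    if c=='scene': save(p,'s9.png')
    for n,t in comp.items():
        try:
            u,v,X=lidtop(p,t); w=world(p,(u,v),.066 if n[0]=='f' else .07)[0]
            print(c,n,w.round(4),'off',round(1e3*np.hypot(*(w[:2]-t)),1),'mm; z',np.median(X[:,2]).round(4),'spread',np.ptp(np.percentile(X[:,2],[10,90])).round(4),len(X))
        except Exception as e: print(c,n,e)
a=cv2.imread('pics/top9.png')[130:310,70:500]; cv2.imwrite('pics/top9c.png',cv2.resize(a,None,fx=1.85,fy=1.85,interpolation=cv2.INTER_CUBIC))
E
```

```text
23.65 [0.45115769 0.41297545 0.17439249] [ 0.028  0.03   0.03  -0.038  0.002 -0.001  0.012]
top urine_red [0.5425 0.4088 0.07  ] off 2.2 mm; z 0.0703 spread 0.0067 292
top urine_blue [ 0.5025 -0.3565  0.07  ] off 2.6 mm; z 0.0701 spread 0.0061 289
top urine_green [ 0.6399 -0.1436  0.07  ] off 2.1 mm; z 0.0704 spread 0.0065 274
top urine_black [0.6348 0.1079 0.07  ] off 2.1 mm; z 0.0708 spread 0.0063 274
top faecal_red [0.4196 0.1527 0.066 ] off 0.0 mm; z 0.0663 spread 0.0061 297
top faecal_green [0.3695 0.2892 0.066 ] off 0.0 mm; z 0.0665 spread 0.0058 292
scene urine_red [0.549  0.4001 0.07  ] off 12.5 mm; z 0.0691 spread 0.0087 150
scene urine_blue [ 0.5107 -0.3611  0.07  ] off 7.0 mm; z 0.0702 spread 0.0079 346
scene urine_green [ 0.644  -0.1487  0.07  ] off 5.6 mm; z 0.0704 spread 0.0087 344
scene urine_black [0.639  0.1024 0.07  ] off 8.6 mm; z 0.0702 spread 0.0087 250
scene faecal_red [0.4221 0.1491 0.066 ] off 4.4 mm; z 0.0666 spread 0.0072 151
scene faecal_green [0.3758 0.2799 0.066 ] off 11.2 mm; z 0.0649 spread 0.0051 107
```

View pics/top9c.png

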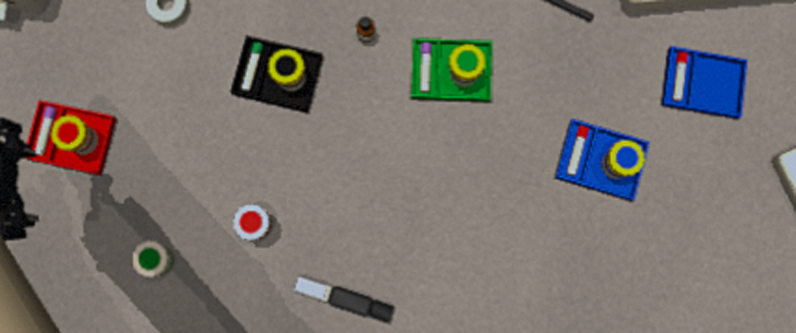

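View pics/s9.png

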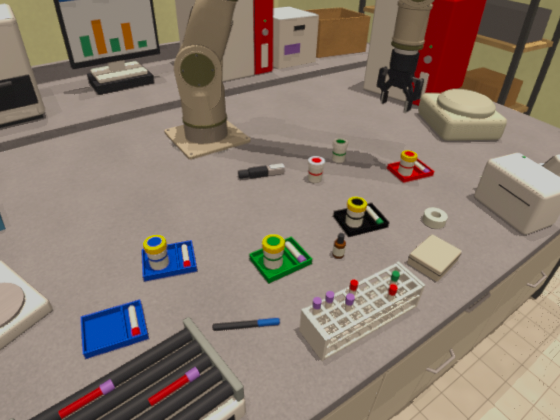

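All four yellow-lidded pots stand upright in their matching trays: in the scene view red is at (408,165), black (356,212), green (273,250) and blue (156,252). The white-lidded pots have not moved and the gripper is clear.

```bash
python3 -c "
from workcell import ticket; print(ticket.hand_in())"
```

```text
the job is handed in; nothing more can be done
None
```

All four yellow-lidded urine pots now stand upright in the large compartments of their matching trays, and the job is handed in. Blue went to the blue tray nearer the base. I gripped each pot by its lid, set it down until the wrist felt contact, then released it. The clock read about 24 s of the 90 s.

**Last checks, top camera:**
- Each urine pot is within 3 mm of its compartment centre.
- Lid tops are at 70 to 71 mm, as expected for pots resting on the 4 mm tray floor.
- The two white-lidded pots show no shift (0.0 mm).
- The gripper is clear of everything.

**Disagreement:** the scene camera gave offsets of 4 to 13 mm in its viewing direction. It sees the lids obliquely, and it showed a similar offset for the white-lidded pots both before and after the job. I took it as bias in the measurement and relied on the top and wrist views. All its readings are still within the 26 mm (tray) and 20 mm (white-lidded pot) limits.

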